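Roll the capacitor stripe-up and lay it in the test cradle

ROBOT

A 7-joint arm with a two-finger parallel gripper is mounted at the origin on the work surface. World frame = base frame: x ahead of the robot, y to its left, z up, the work surface at z = 0. Lengths are in m, angles in rad, forces in N, time in s.
With the tool pointing down it reaches from about 0.425 to 0.825 m from the base axis. Payload 3.6 kg.
Tool frame: the origin (TCP) lies on the centre line of the jaws, within the pads' length; the fingertips stand 14 mm ahead of it and the grasp point (between the pads) lies 5 mm behind it (env.tip_reach is the z of the fingertips in the tool frame, in m); z points along the fingers, y is the line along which they close (so a half turn about z gives the same grasp; the last joint's range is limited). The gripper opens to 93 mm and grips with 3 to 60 N. Pads are 15 mm wide; open, the fingers measure 128 mm over their backs; the gripper's body (75 mm by 188 mm) begins 65 mm behind the grasp point.
Start: joints at [-1.226, 0.615, -0.013, 1.423, 0.008, 1.103, -0.04], TCP at [0.236, 0.606, 0.233] pointing down, gripper open.
Joint ranges: [-3.12, 3.12], [-0.3, 2.06], [-1.34, 1.32], [0.26, 2.42], [-1.36, 4.5], [0.01, 1.98], [-2.84, 2.84]. Speed limits (rad/s): [2.79, 2.79, 3.14, 3.14, 3.14, 3.14, 3.14].

INTERFACE

Orientations are given as [roll, pitch, yaw] about the fixed x, y, z axes, in that order (R = Rz(yaw) Ry(pitch) Rx(roll)).
In Python, from cell import env gives the robot as it stands.
- The arm moves only by the tool servo_tool, never from a script. Its argument "steps" is a list of rows, each a list of 6 numbers: the shift along the tool's x, y, z in cm, then the turn, a rotation vector about the tool's x, y, z in rad. A call has 1 to 20 rows; each row shifts and turns the commanded pose from where the row before left it, along the tool's axes as they then stand; what a row does not reach is not made up. A row lasts 1/12 s, in which the tool goes at most 41.7 mm and 7.16 degrees, less where a joint would pass 70% of its speed; a pose out of reach is approached as far as the arm can. A call with a gripper value outside its range is refused whole. "gripper" is the opening, from -1 (shut) to 1 (fully open), set as the call begins (left out, the last holds). The fingers move at their own pace and stop on an object; "grip_force" is the grip in N (left out, the last holds). Time passes only in rows, so rows that do not move let the fingers close. It gives the time, the measured TCP pose, the force, the opening and the grip force at its end, in the units of the state.
- env.get_state(): the state, without advancing time (a new reading comes with each control period).
- env.snapshot(name): name is "side" or "top" or "wrist"; returns the picture (384x512x3 uint8, red, green, blue); there is no depth.
- env.calibration(name): a dict with "vertical_fov" (degrees; the focal length in pixels is half the picture's height over the tangent of half this angle, whatever the lens; pixels are square), "cx", "cy" (the principal point, pixels), "distortion" ([k1, k2, p1, p2, k3] as OpenCV has them; the pictures are not rectified), "R" (3x3) and "t" (3): a world point X has camera coordinates R X + t; the wrist camera has in their place "mount" (4x4, takes a point from camera to tool coordinates, whose origin is the TCP and whose axes are the flange's). Camera axes: x right, y down, z forward; pixel columns grow to the right and rows downward; lengths in m; the calibration is good to about 2 mm. A picture is of the moment at which its call begins: read the wrist's pose just before it. calibration takes no time and is no camera call.
- env.sign_off(): hands the job in; it is judged then, once.
Trained networks look in the newest picture that a camera, given by its name, has taken for a name from the list of things; names that differ only in an ending like _2 or _b are one class to them, and where a whole thing is asked for, a point or a joint stands for the part that bears it (a point fixed in the world has none). Each returns a list of dicts, best first, with "p" (0 to 1); they miss things now and then, are a little off and sometimes report something else, mostly with a low value. They report only what shows in the picture. A call takes as long as a camera call. They do not tell look-alikes from the thing itself.
- env.spot_in(camera, label): "extent" ([left, top, right, bottom] in pixels, round what is visible of it).
The state is a dict: "time": time; "q": joint angles; "qvel": joint speeds; "joint_torque": joint torques, N m; "position": TCP position; "ee_rot": TCP orientation; "wrist_force": force on the tool from outside, world axes, zero at the start; "ft_torque": the same for the moment, N m; "gripper_width": opening from 0.0 (shut) to 1.0 (fully open); "grasp_force": force on a finger pad.
Only numpy, scipy, OpenCV 4.12 (cv2) and the standard library are available. Lean on these libraries where they do the work, as an engineer would, in place of code of your own. Each camera call takes 0.05 s, during which the arm holds its last target. There are 200 camera calls.

TASK

Roll the big blue capacitor along the grey rubber pad, pressing only lightly, until its white stripe faces straight up; do not lift it off the pad before that. Then carry it over, stripe still up, and lay it (do not let it drop) in the groove of the test cradle, centred on the black supports, stripe straight up and its two brass terminals facing the red block. Leave the circuit board, the loupe and the brush where they are.

Things in the scene. Friction and masses are not known exactly. Their poses are not given: they have to be found in the camera images.
- can: The capacitor: blue cylinder 50 mm in diameter, 90 mm long, 0.2 to 0.35 kg, lying on its side across the pad. Origin at its centre, on its axis. z runs along the cylinder. The black end at -z has two brass terminals 7 mm long; the other end is aluminium. Its x and y axes tell nothing about the stripe.
- stripe (a point): Middle of the can's white stripe (12 mm wide, full length), on the surface, 25 mm from the can's axis; it turns with the can. Its x axis points straight out of the can's side, so x up means stripe up; z runs along the can. At the start the stripe faces sideways or down.
- terminals (a point): Centre of the can's black end face, where the terminals stand: 45 mm from the can's centre, on its axis.
- pad: Flat grey rubber pad, a thin yellow line along each long edge, fixed to the table: 4 mm thick, 300 mm long along its y (the rolling direction), 130 mm wide along x. Origin under its centre, on the table. The can lies across it, nearly along the pad's x.
- cradle: Fixed aluminium plate 150 x 84 x 10 mm (x = -63 to 87 mm of its frame) with two sloping black supports, 70 mm long, forming a groove along x; they lie within 22 mm of the centre line and reach 28 mm above the table. At +x a red block 50 mm wide, its face at x = 68 mm, top 52 mm above the table, with brass pins 4 mm long. Origin on the table under the middle of the groove, z up.
- seat (a point): Where the can's centre lies when it rests in the middle of the groove: 42 mm above the table.
- seat_red_end (a point): Where the centre of the can's terminal end face lies then: 45 mm from the seat towards the red block, 42 mm above the table.
- board: Bystander: dark green circuit board lying flat, 75 x 120 mm, 8 mm high. Origin under its centre.
- loupe: Bystander: white magnifier with a ring 48 mm wide and a handle, 130 mm long in all, 18 mm high, lying flat. Origin under the centre of the ring; the handle runs to its -x.
- brush: Bystander: small brush with a blue handle, 150 mm long, 20 mm high, lying along its x axis. Origin under its middle.
Things that resemble listed ones, but are neither listed nor needed, are in the scene too. Of the things like the can, leave any that is brown, orange or pink; of the rest the smaller one is meant.

How it is judged:
By the outcome, as a careful person would: the job done as asked, in the order asked, and still so for the second after the job is handed in, with the robot touching nothing.
It also fails if it takes over 69 s, if anything falls off the work surface, if the arm or the gripper's body presses on something with over 40 N, if the wrist force passes 120 N, or if a joint passes its speed limit or range.

## Working session

There is one attempt and no reset: what is moved stays moved. The work goes in short steps, Python scripts to look and compute and a tool call to move; the robot and the scene stay as the last step left them, time stands still between calls to the robot, and variables do not carry over. Pictures are saved under pics/ and viewed, at most 10 in all, crops included, and the job is handed in when it is done.

Besides the shell and the picture viewer there is one more tool, called after "Call:" as name(argument=value, ...), one argument or row to a line, values as JSON. servo_tool: Moves the arm, as the interface text tells. Its arguments: {"type":"object","properties":{"steps":{"type":"array","items":{"type":"array","items":{"type":"number"}}},"gripper":{"type":"number"},"grip_force":{"type":"number"}},"required":["steps"]}

```bash
mkdir -p pics; ls; cat > h.py <<'E'
import numpy as np, cv2
from cell import env
from scipy.spatial.transform import Rotation as Ro
def cam(n):
    c=env.calibration(n); f=192/np.tan(np.radians(c["vertical_fov"])/2)
    K=np.array([[f,0,c["cx"]],[0,f,c["cy"]],[0,0,1.]]); D=np.array(c["distortion"],float)
    if n=="wrist":
        s=env.get_state(); T=np.eye(4); e=np.array(s["ee_rot"]); T[:3,:3]=Ro.from_euler('xyz',e).as_matrix() if e.size==3 else e; T[:3,3]=s["position"]
        M=np.linalg.inv(T@np.array(c["mount"])); return K,D,M[:3,:3],M[:3,3]
    return K,D,np.array(c["R"]),np.array(c["t"])
def snap(n,f=None):
    k=cam(n); im=env.snapshot(n)
    if f: cv2.imwrite(f"pics/{f}.png",im[:,:,::-1])
    return im,k
def px2w(k,uv,z):
    K,D,R,t=k; p=cv2.undistortPoints(np.array(uv,float).reshape(-1,1,2),K,D).reshape(-1,2)
    d=np.c_[p,np.ones(len(p))]@R; o=-R.T@t; return o+d*((z-o[2])/d[:,2])[:,None]
def w2px(k,X):
    K,D,R,t=k; return cv2.projectPoints(np.array(X,float).reshape(-1,3),cv2.Rodrigues(R)[0],t,K,D)[0].reshape(-1,2)
E
python3 - <<'E'
from h import *
a,k1=snap("top"); 
for l in ["can","stripe","terminals","pad","cradle","board","loupe","brush"]:
    r=env.spot_in("top",l); print(l,[(np.round(x["extent"]).tolist(),round(x["p"],2)) for x in r][:4])
b,k2=snap("side"); 
cv2.imwrite("pics/top.png",a[:,:,::-1]);cv2.imwrite("pics/side.png",b[:,:,::-1])
for k in(k1,k2): print(-k[2].T@k[3])
print(env.get_state())
E
```

```text
pics
can [([192.0, 183.0, 225.0, 209.0], 0.8), ([277.0, 186.0, 294.0, 216.0], 0.79), ([320.0, 251.0, 342.0, 293.0], 0.68), ([256.0, 243.0, 302.0, 273.0], 0.67)]
stripe [([274.0, 183.0, 296.0, 212.0], 0.97), ([257.0, 242.0, 302.0, 275.0], 0.93), ([194.0, 186.0, 222.0, 208.0], 0.93), ([320.0, 247.0, 344.0, 293.0], 0.84)]
terminals [([322.0, 253.0, 343.0, 295.0], 0.72), ([257.0, 242.0, 304.0, 277.0], 0.68), ([197.0, 182.0, 224.0, 212.0], 0.59), ([277.0, 185.0, 296.0, 214.0], 0.56)]
pad [([236.0, 170.0, 331.0, 227.0], 0.86), ([275.0, 146.0, 319.0, 157.0], 0.64)]
cradle [([142.0, 170.0, 173.0, 224.0], 0.96)]
board [([211.0, 129.0, 254.0, 156.0], 0.72)]
loupe [([135.0, 136.0, 172.0, 150.0], 0.76)]
brush [([275.0, 145.0, 320.0, 158.0], 0.67)]
[ 0.26279491 -0.04290281  1.59814913]
[ 0.30296177 -0.99093608  0.71858922]
{'time': 0.5, 'q': array([-1.22646848,  0.61492882, -0.01257044,  1.42349795,  0.00814883,
        1.10337095, -0.04038079]), 'qvel': array([ 0.00084196,  0.00048646, -0.00155592, -0.00157715, -0.00040586,
        0.00068469,  0.00258906]), 'joint_torque': array([-3.78742434e-04, -4.58394277e+01,  2.08481583e-01, -1.65860438e+01,
       -6.10573799e-02,  1.40457935e-02,  6.14849432e-05]), 'position': array([0.23553435, 0.6057541 , 0.23258904]), 'ee_rot': array([-3.14143912e+00,  2.85958099e-05,  2.77082488e+00]), 'wrist_force': array([-0.31768373,  0.15660996, -0.28501503]), 'ft_torque': array([-0.00925843, -0.0124057 ,  0.00532897]), 'grasp_force': 0.0, 'gripper_width': 1.0017425757983893}
```

```bash
python3 - <<'E'
import cv2,numpy as np
a=cv2.imread("pics/top.png");b=cv2.imread("pics/side.png")
c=cv2.resize(a[120:300,120:360],(800,600),interpolation=cv2.INTER_CUBIC)
cv2.imwrite("pics/topc.png",c)
E
```

```text
(no output)
```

View pics/topc.png

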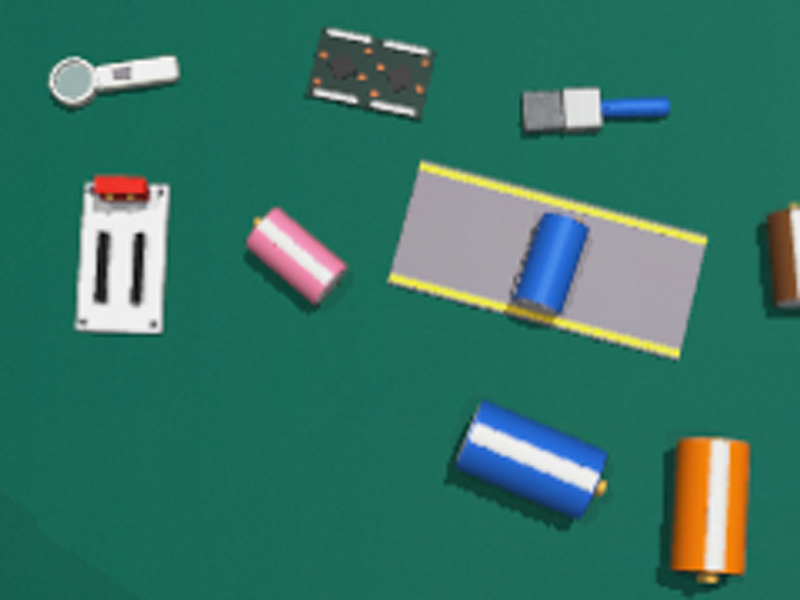

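View pics/side.png

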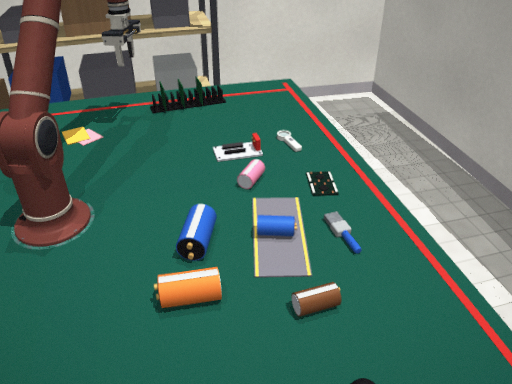

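The pad holds the smaller blue can, top pixel (285,199), stripe hidden. The larger blue one at (279,258), which is off the pad, is the look-alike. Pink (208,196), orange (332,271) and brown (~355,197) are excluded. I'll use colours to get geometry next.

```bash
cat > geo.py <<'E'
from h import *
a=cv2.imread("pics/top.png")[:,:,::-1]; k=cam("top"); hsv=cv2.cvtColor(np.ascontiguousarray(a),cv2.COLOR_RGB2HSV)
def comp(m,box,z):
    w=np.zeros_like(m); l,t,r,b=box; w[t:b,l:r]=m[t:b,l:r]; ys,xs=np.nonzero(w)
    return px2w(k,np.c_[xs,ys],z)
def rect(P):
    (c,s,an)=cv2.minAreaRect((P[:,:2]*1000).astype(np.float32)); return np.round(c,1),np.round(s,1),round(an,1)
H,S,V=[hsv[:,:,i].astype(int) for i in range(3)]
yel=(H>20)&(H<35)&(S>120)&(V>120); blue=(H>100)&(H<125)&(S>140)&(V>70); red=((H<8)|(H>172))&(S>150)
P=comp(yel,(225,160,345,235),.004); print("pad",rect(P))
P=comp(blue,(270,178,300,220),.029); print("can",rect(P), "bigcan",rect(comp(blue,(250,235,310,280),.03)))
white=(V>185)&(S<40); print("cradle white",rect(comp(white,(140,170,175,225),.010)))
print("red",rect(comp(red,(140,165,175,190),.052)))
blk=(V<60); print("black",rect(comp(blk&(S<120),(146,188,166,214),.028)))
E
python3 geo.py
```

```text
pad (array([ 570.4, -192.3]), array([297.2, 124.2]), 76.8)
can (array([ 565.1, -193.1]), array([48. , 92.5]), 72.5) bigcan (array([ 367.9, -177.3]), array([132.4,  72. ]), 68.8)
cradle white (array([557.7, 234.7]), array([148. ,  83.4]), 0.6)
red (array([619.3, 233.6]), array([20.1, 49.5]), 1.8)
black (array([545.7, 233.1]), array([63.5, 43.4]), 1.9)
```

```bash
python3 - <<'E'
from h import *
c=env.calibration("wrist"); print(np.round(c["mount"],3),c["vertical_fov"],env.tip_reach)
E
```

```text
[[-0.001 -0.954 -0.3    0.084]
 [ 1.    -0.001 -0.001  0.   ]
 [ 0.001 -0.3    0.954 -0.153]
 [ 0.     0.     0.     1.   ]] 62.804434376691745 0.014
```

Call:
servo_tool(
  steps=[
    [-2.85,-2.6,0.3,0,0,0],
    [-2.85,-2.6,0.3,0,0,0],
    [-2.85,-2.6,0.3,0,0,0],
    [-2.85,-2.6,0.3,0,0,0],
    [-2.85,-2.6,0.3,0,0,0],
    [-2.85,-2.6,0.3,0,0,0],
    [-2.85,-2.6,0.3,0,0,0],
    [-2.85,-2.6,0.3,0,0,0],
    [-2.85,-2.6,0.3,0,0,0],
    [-2.85,-2.6,0.3,0,0,0],
    [-2.85,-2.6,0.3,0,0,0],
    [-2.85,-2.6,0.3,0,0,0],
    [-2.85,-2.6,0.3,0,0,0],
    [-2.85,-2.6,0.3,0,0,0],
    [-2.85,-2.6,0.3,0,0,0],
    [-2.85,-2.6,0.3,0,0,0],
    [-2.85,-2.6,0.3,0,0,0],
    [-2.85,-2.6,0.3,0,0,0],
    [-2.85,-2.6,0.3,0,0,0],
    [-2.85,-2.6,0.3,0,0,0],
  ],
)

```text
time: 2.17
position: [0.5791, -0.0872, 0.1728]
ee_rot: [3.141, 0.001, 2.771]
wrist_force: [0.4, 0.3, 0.4]
gripper_width: 1.0
grasp_force: 0.0
```

Call:
servo_tool(
  steps=[
    [0,0,0,0,0,0.12],
    [0,0,0,0,0,0.12],
    [0,0,0,0,0,0.12],
    [0,0,0,0,0,0.12],
    [0,0,0,0,0,0.12],
    [0,0,0,0,0,0.12],
    [0,0,0,0,0,0.12],
    [0,0,0,0,0,0.12],
    [0,0,0,0,0,0.12],
    [0,0,0,0,0,0.12],
    [0,0,0,0,0,0.12],
    [0,0,0,0,0,0.12],
    [0,0,0,0,-0.12,0],
    [0,0,0,0,-0.12,0],
    [0,0,0,0,-0.12,0],
    [0,0,0,0,-0.12,0],
    [0,0,0,0,0,0],
  ],
)

```text
time: 3.58
position: [0.5802, -0.0762, 0.1684]
ee_rot: [-3.136, 0.48, 1.348]
wrist_force: [1.1, 3.1, -0.5]
gripper_width: 1.003
grasp_force: 0.0
```

```bash
python3 - <<'E'
from h import *
a,k=snap("wrist")
for l in ["can","stripe","terminals"]: print(l,[(np.round(x["extent"]).tolist(),round(x["p"],2)) for x in env.spot_in("wrist",l)][:4])
print(w2px(k,[.565,-.193,.029]))
cv2.imwrite("pics/w1.png",a[:,:,::-1])
E
```

```text
can [([223.0, 182.0, 316.0, 231.0], 0.81), ([52.0, 161.0, 138.0, 279.0], 0.81), ([97.0, 268.0, 186.0, 303.0], 0.67), ([276.0, 281.0, 335.0, 304.0], 0.62)]
stripe [([49.0, 166.0, 136.0, 280.0], 0.91), ([272.0, 282.0, 336.0, 301.0], 0.84), ([95.0, 271.0, 187.0, 300.0], 0.81), ([225.0, 182.0, 313.0, 232.0], 0.66)]
terminals [([275.0, 278.0, 338.0, 304.0], 0.94), ([96.0, 269.0, 187.0, 298.0], 0.85), ([48.0, 162.0, 141.0, 280.0], 0.81), ([131.0, 2.0, 201.0, 22.0], 0.6)]
[[267.80926082 204.16556586]]
```

View pics/w1.png

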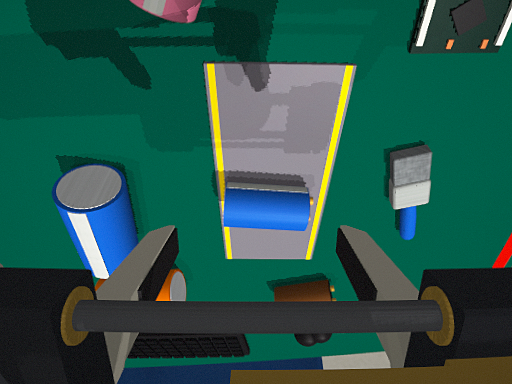

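The can's near (+y) lower side, at pixels ~(268,187), seems to show a pale strip. I'll enlarge it.

```bash
python3 - <<'E'
from h import *
a=cv2.imread("pics/w1.png"); cv2.imwrite("pics/w1c.png",cv2.resize(a[160:240,210:325],None,fx=6.5,fy=6.5,interpolation=cv2.INTER_CUBIC))
k=cam("wrist")
for u in (245,270,295): print(u,a[172:232:1,u].tolist()[:28])
o=-k[2].T@k[3]; print(o)
# angles: project the can surface at various elevation (deg, 0=+y side,90=up)
c=np.array([.565,-.193,.029]); ax=np.array([np.cos(np.radians(-17.5)),np.sin(np.radians(-17.5)),0]); n=np.array([-ax[1],ax[0],0])
for e in range(-60,100,10):
    print(e,w2px(k,c+.025*(np.cos(np.radians(e))*n+np.sin(np.radians(e))*np.array([0,0,1]))).round(1))
E
```

```text
245 [[102, 98, 100], [83, 77, 78], [85, 81, 84], [85, 80, 84], [90, 83, 85], [75, 68, 73], [63, 61, 61], [67, 65, 66], [66, 63, 63], [66, 65, 68], [65, 60, 60], [88, 88, 87], [98, 103, 101], [98, 103, 100], [100, 106, 104], [93, 102, 102], [148, 142, 133], [127, 88, 75], [112, 48, 2], [116, 54, 9], [123, 56, 13], [131, 60, 16], [138, 66, 15], [143, 67, 9], [151, 70, 12], [157, 78, 16], [166, 77, 24], [173, 82, 23]]
270 [[151, 142, 147], [103, 98, 102], [80, 76, 75], [85, 78, 83], [88, 80, 84], [88, 82, 86], [73, 69, 72], [68, 63, 67], [66, 61, 65], [68, 61, 65], [63, 61, 62], [66, 62, 63], [76, 71, 69], [93, 95, 93], [98, 101, 101], [99, 104, 101], [99, 104, 103], [120, 132, 132], [117, 94, 81], [112, 55, 20], [112, 51, 10], [120, 55, 11], [129, 60, 16], [135, 65, 19], [140, 66, 14], [146, 68, 11], [154, 74, 18], [160, 75, 17]]
295 [[158, 149, 155], [158, 150, 156], [110, 105, 107], [81, 74, 79], [86, 79, 82], [87, 82, 86], [87, 84, 85], [88, 81, 86], [85, 79, 81], [71, 69, 71], [69, 65, 69], [66, 61, 65], [64, 61, 62], [60, 58, 60], [86, 83, 82], [96, 99, 99], [97, 99, 98], [102, 107, 106], [93, 101, 99], [168, 174, 171], [132, 102, 95], [111, 46, 0], [115, 53, 11], [124, 59, 21], [127, 57, 6], [136, 63, 17], [143, 68, 12], [152, 73, 20]]
[0.61266657 0.05249704 0.27079756]
-60 [[269.  171.6]]
-50 [[269.3 170.8]]
-40 [[269.7 170.5]]
-30 [[270. 171.]]
-20 [[270.3 172.2]]
-10 [[270.5 174.1]]
0 [[270.6 176.6]]
10 [[270.7 179.7]]
20 [[270.8 183.3]]
30 [[270.7 187.3]]
40 [[270.6 191.4]]
50 [[270.5 195.7]]
60 [[270.2 199.8]]
70 [[269.9 203.7]]
80 [[269.6 207.3]]
90 [[269.2 210.3]]
```

View pics/w1c.png

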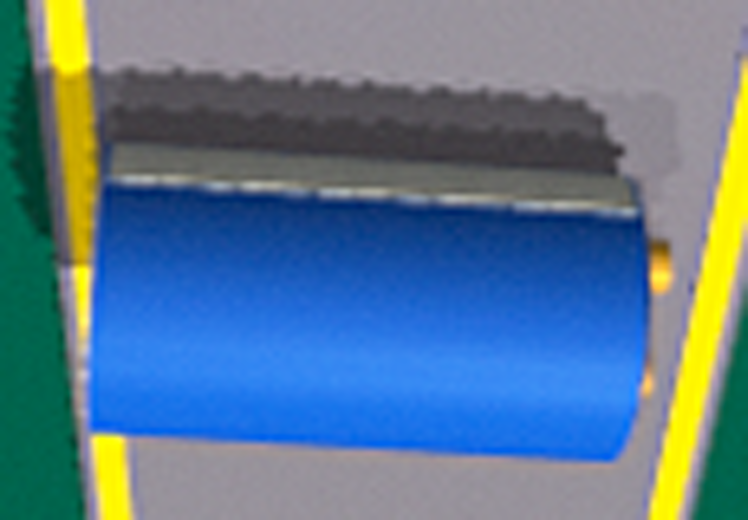

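```bash
python3 - <<'E'
from h import *
a=cv2.imread("pics/w1.png").astype(int); k=cam("wrist"); print(env.get_state()["position"],env.get_state()["ee_rot"])
print([r for r in range(220,240) if a[r,268,0]-a[r,268,2]>60][-1])
ax=np.array([np.cos(np.radians(-17.5)),np.sin(np.radians(-17.5)),0]); n=np.array([-ax[1],ax[0],0]);z=np.array([0,0,1.])
E=np.radians(np.arange(-60,200))
for s in np.arange(-.03,.031,.005):
    c=np.array([.565,-.193,.029])+s*n
    v=w2px(k,c+.025*(np.cos(E)[:,None]*n+np.sin(E)[:,None]*z))[:,1]
    # elevation for row 189.5 on visible side
    i0=v.argmin(); i1=v.argmax(); seg=v[i0:i1]; e=np.degrees(E[i0:i1][np.argmin(abs(seg-189.8))])
    print(s,v.min().round(1),v.max().round(1),"edge elev",e.round())
# check pad corners from wrist image: yellow mask on z=.004
h=cv2.cvtColor(cv2.imread("pics/w1.png"),cv2.COLOR_BGR2HSV).astype(int); m=(h[...,0]>20)&(h[...,0]<35)&(h[...,1]>120)&(h[...,2]>120); m[265:]=0; m[:,:190]=0;m[:,370:]=0
ys,xs=np.nonzero(m); P=px2w(k,np.c_[xs,ys],.004); print(cv2.minAreaRect((P[:,:2]*1000).astype(np.float32)))
E
```

```text
[ 0.57777002 -0.08802159  0.17379148] [3.14016989 0.47905704 1.3262119 ]
228
-0.03 189.6 232.4 edge elev -38.0
-0.024999999999999998 186.6 229.8 edge elev -14.0
-0.019999999999999997 183.5 227.1 edge elev -1.0
-0.014999999999999996 180.4 224.4 edge elev 10.0
-0.009999999999999995 177.2 221.6 edge elev 19.0
-0.004999999999999994 173.9 218.7 edge elev 28.0
6.938893903907228e-18 170.5 215.8 edge elev 36.0
0.0050000000000000044 167.1 212.9 edge elev 44.0
0.010000000000000009 163.6 209.9 edge elev 52.0
0.015000000000000013 160.1 206.8 edge elev 60.0
0.02000000000000001 156.4 203.6 edge elev 69.0
0.02500000000000001 152.7 200.4 edge elev 78.0
0.030000000000000013 148.9 197.2 edge elev 89.0
((566.2068481445312, -212.60308837890625), (308.24365234375, 127.63377380371094), 75.49562072753906)
```

The stripe is on the +y side. Its upper edge sits about 6° below horizontal, so its centre is about 20° below, and the can must roll about 110° (48 mm) towards -y. The terminals face +x, as needed at the cradle. I'll straighten the tool, align it and close the fingers.

Call:
servo_tool(
  steps=[
    [0,0,0,0,0.12,0],
    [0,0,0,0,0.12,0],
    [0,0,0,0,0.12,0],
    [0,0,0,0,0.12,0],
    [0,0,0,0,0,-0.116],
    [0,0,0,0,0,-0.116],
    [0,0,0,0,0,-0.116],
    [0,0,0,0,0,-0.116],
    [0,0,0,0,0,-0.116],
    [0,0,0,0,0,-0.116],
    [0,0,0,0,0,-0.116],
    [0,0,0,0,0,-0.116],
    [0,0,0,0,0,-0.116],
    [0,0,0,0,0,-0.116],
    [0,0,0,0,0,-0.116],
    [0,0,0,0,0,-0.116],
    [0,0,0,0,0,-0.116],
    [0,0,0,0,0,0],
    [0,0,0,0,0,0],
    [0,0,0,0,0,0],
  ],
  gripper=-1,
  grip_force=15,
)

```text
time: 5.45
position: [0.578, -0.0875, 0.1736]
ee_rot: [-3.142, 0.001, 2.833]
wrist_force: [-0.5, 0.7, -0.6]
gripper_width: 0.005
grasp_force: 0.0
```

```bash
cat > cw.py <<'E'
from h import *
import sys
def meas(name,z=.029,show=True):
    a,k=snap("wrist",name); h=cv2.cvtColor(a,cv2.COLOR_RGB2HSV).astype(int)
    m=((h[...,0]>100)&(h[...,0]<125)&(h[...,1]>140)&(h[...,2]>70)).astype(np.uint8)
    n,L,st,ce=cv2.connectedComponentsWithStats(m)
    for i in range(1,n):
        if st[i,4]>1500:
            ys,xs=np.nonzero(L==i); P=px2w(k,np.c_[xs,ys],z); c,s,an=cv2.minAreaRect((P[:,:2]*1000).astype(np.float32))
            print(st[i].tolist(),np.round(c,1),np.round(s,1),round(an,1))
    print(np.round(env.get_state()["position"],4),np.round(env.get_state()["ee_rot"],3),"cam",np.round(-k[2].T@k[3],3))
    return a,k
if __name__=="__main__": meas(sys.argv[1])
E
python3 cw.py w2
```

```text
[0, 0, 164, 30, 4095] [ 389.  -189.8] [147.8  23.3] 70.0
[119, 148, 60, 99, 4544] [ 566.4 -197. ] [ 52.7 104.9] 72.3
[ 0.5781 -0.0868  0.1733] [-3.142e+00  1.000e-03  2.834e+00] cam [ 0.498 -0.062  0.326]
```

View pics/w2.png

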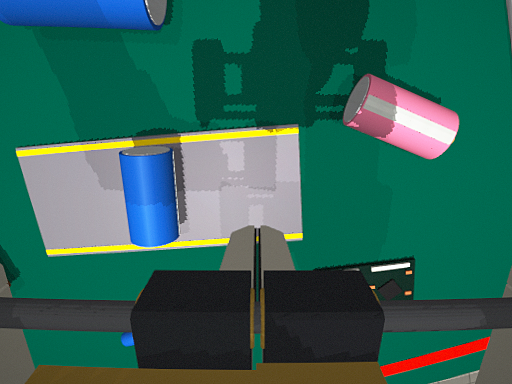

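Call:
servo_tool(
  steps=[
    [-0.3,-2.0,1.8,0,0,0],
    [-0.3,-2.0,1.8,0,0,0],
    [-0.3,-2.0,1.8,0,0,0],
    [-0.3,-2.0,1.8,0,0,0],
    [-0.4,-1.9,1.8,0,0,0],
    [0,0,0,0,0,0],
    [0,0,0,0,0,0],
    [0,0,0,0,0,0],
    [0,0,0,0,0,0],
  ],
)

```text
time: 6.25
position: [0.5654, -0.1827, 0.0839]
ee_rot: [3.14, 0.002, 2.841]
wrist_force: [0.5, 0.1, 0.6]
gripper_width: 0.008
grasp_force: 0.0
```

Call:
servo_tool(
  steps=[
    [0,0,0.5,0,0,0],
    [0,0,0.3,0,0,0],
    [0,0,0.1,0,0,0],
    [0,0,0.1,0,0,0],
    [0,0,0.1,0,0,0],
    [0,0,0,0,0,0],
    [0,0,0,0,0,0],
  ],
)

```text
time: 6.83
position: [0.5641, -0.1847, 0.0716]
ee_rot: [-3.142, -0.0, 2.839]
wrist_force: [0.0, 0.1, 0.6]
gripper_width: 0.004
grasp_force: 0.0
```

Call:
servo_tool(
  steps=[
    [0,0,0.1,0,0,0],
    [0,0,0.1,0,0,0],
    [0,0,0.1,0,0,0],
    [0,0,0,0,0,0],
    [0,0,0,0,0,0],
    [0,0,0,0,0,0],
  ],
)

```text
time: 7.33
position: [0.5641, -0.1847, 0.0687]
ee_rot: [-3.142, 0.0, 2.839]
wrist_force: [0.7, -0.4, 0.8]
gripper_width: 0.008
grasp_force: 0.0
```

Call:
servo_tool(
  steps=[
    [0,0,0.1,0,0,0],
    [0,0,0.05,0,0,0],
    [0,0,0,0,0,0],
    [0,0,0,0,0,0],
    [0,0,0,0,0,0],
  ],
)

```text
time: 7.75
position: [0.5644, -0.1845, 0.0676]
ee_rot: [3.141, 0.001, 2.839]
wrist_force: [-1.0, 0.3, 5.0]
gripper_width: 0.006
grasp_force: 2.4
```

Call:
servo_tool(
  steps=[
    [0,-0.3,0,0,0,0],
    [0,-0.3,0,0,0,0],
    [0,-0.3,0,0,0,0],
    [0,-0.3,0,0,0,0],
    [0,-0.3,0,0,0,0],
    [0,-0.3,0,0,0,0],
    [0,-0.3,0,0,0,0],
    [0,-0.3,0,0,0,0],
    [0,-0.3,0,0,0,0],
    [0,-0.3,0,0,0,0],
    [0,0,0,0,0,0],
    [0,0,0,0,0,0],
    [0,0,0,0,0,0],
  ],
)

```text
time: 8.83
position: [0.555, -0.2142, 0.0682]
ee_rot: [-3.141, 0.001, 2.838]
wrist_force: [-2.0, 0.2, 8.5]
gripper_width: 0.01
grasp_force: 4.3
```

```bash
cat > ang.py <<'E'
from cw import *
# orientation/position of can from wrist picture: blue|white mask near can, stripe white mask -> 3D on cylinder
def white_angle(a,k,c,ang,show=True):
    ax=np.array([np.cos(np.radians(ang)),np.sin(np.radians(ang)),0]); n=np.array([-ax[1],ax[0],0]); z=np.array([0,0,1.])
    o=-k[2].T@k[3]; out={}
    for l in (-.035,-.02,0,.02,.035):
        E=np.arange(-40,220); Er=np.radians(E)
        N=np.cos(Er)[:,None]*n+np.sin(Er)[:,None]*z; X=c+l*ax+.025*N
        vis=((o-X)*N).sum(1)>.0
        uv=w2px(k,X); u=np.round(uv).astype(int); ok=vis&(u[:,0]>=0)&(u[:,0]<512)&(u[:,1]>=0)&(u[:,1]<384)
        px=np.array([a[v[1],v[0]] if f else [0,0,0] for v,f in zip(u,ok)],int)
        w=ok&(px.min(1)>90)&(px.max(1)-px.min(1)<50)
        e=E[w]; out[l]=(e.min(),e.max(),len(e)) if len(e) else None
        bl=ok&(px[:,2]-px[:,0]>60); out[l]=(out[l],(E[bl].min(),E[bl].max()) if bl.any() else None,(E[ok].min(),E[ok].max()))
        print(l,out[l])
E
python3 cw.py w3
```

```text
[227, 153, 80, 149, 5461] [ 564.4 -212.5] [ 49.2 109.1] 70.9
[ 0.555  -0.2142  0.0682] [-3.141  0.     2.838] cam [ 0.475 -0.189  0.221]
```

View pics/w3.png

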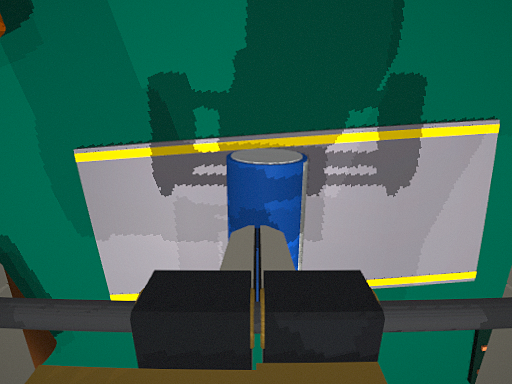

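Call:
servo_tool(
  steps=[
    [0,0,-1.0,0,0,0],
    [0,0,0,0,0,0],
    [0,1.5,0,0,0,0],
    [0,0,0,0,0,0],
    [0,0,0,0,0,0],
    [0,0,0.5,0,0,0],
    [0,0,0.2,0,0,0],
    [0,0,0.1,0,0,0],
    [0,0,0.1,0,0,0],
    [0,0,0.05,0,0,0],
    [0,0,0,0,0,0],
    [0,0,0,0,0,0],
    [0,0,0,0,0,0],
  ],
)

```text
time: 9.97
position: [0.5593, -0.1989, 0.0677]
ee_rot: [-3.142, -0.001, 2.839]
wrist_force: [-1.4, 0.5, 2.4]
gripper_width: 0.001
grasp_force: 1.2
```

Call:
servo_tool(
  steps=[
    [0,-0.3,0,0,0,0],
    [0,-0.3,0,0,0,0],
    [0,-0.3,0,0,0,0],
    [0,-0.3,0,0,0,0],
    [0,-0.3,0,0,0,0],
    [0,-0.3,0,0,0,0],
    [0,-0.3,0,0,0,0],
    [0,-0.3,0,0,0,0],
    [0,-0.3,0,0,0,0],
    [0,-0.3,0,0,0,0],
    [0,0,0,0,0,0],
    [0,0,0,0,0,0],
    [0,0,0,0,0,0],
  ],
)

```text
time: 11.05
position: [0.55, -0.2285, 0.0683]
ee_rot: [-3.141, -0.001, 2.838]
wrist_force: [-2.3, 1.8, 6.3]
gripper_width: 0.005
grasp_force: 2.9
```

```bash
cat >> ang.py <<'E'
if __name__=="__main__":
    a,k=snap("wrist",sys.argv[1]); print(np.round(env.get_state()["position"],4))
    h=cv2.cvtColor(a,cv2.COLOR_RGB2HSV).astype(int)
    b=(h[...,0]>100)&(h[...,0]<125)&(h[...,1]>140)&(h[...,2]>50)
    w=(a.min(2)>90)&(a.max(2).astype(int)-a.min(2)<50)
    for r in (170,185,200,215):
        s=''.join('B' if b[r,c] else 'W' if w[r,c] else '.' for c in range(200,330)); print(r,s)
    if len(sys.argv)>2:
        x,y,an=map(float,sys.argv[2:5]); white_angle(a,k,np.array([x,y,.029]),an)
E
python3 ang.py w4
```

```text
[ 0.55   -0.2285  0.0682]
170 WWWWWWWWWWWWWWWWWWWWWWWWWWWBBBBBBBBBBBBBBBBBBBBBBBBBBBBBBBBBBBBBBBBBBBBBBBBBBBBBBBBBBWWWWWWWWWWWWWWWWWBBBBB.................WWWWWW
185 W.WWWWW...WWWWWW..WWWWWWW...BBBBBBBBBBBBBBBBBBBBBBBBBBBBBBBBBBBBBBBBBBBBBBBBBBBBBBBBBWWWWWWWWWWWWWWWW.BBBB.W..............WWWWWWW.
200 WWWWWWWWWWWWWWWWWWWWWWWWWWW.BBBBBBBBBBBBBBBBBBBBBBBBBBBBBBBBBBBBBBBBBBBBBBBBBBBBBBBBWWWWWWWWWWWWWWWWWBBBBWWWWWWWWWWWWWWWWWWWWWWWWW
215 WWWWWWWWWWWWWWWWWWWWWWWWWWWWBBBBBBBBBBBBBBBBBBBBBBBBBBBBBBBBBBBBBBBBBBBBBBBBBBBBBBBBWWWWWWWWWWWWWWWWBBBBWWWWWWWWWWWWWWWWWWWWWWWWWW
```

Call:
servo_tool(
  steps=[
    [0,0,-1.0,0,0,0],
    [0,0,0,0,0,0],
    [0,1.6,0,0,0,0],
    [0,0,0,0,0,0],
    [0,0,0,0,0,0],
    [0,0,0.5,0,0,0],
    [0,0,0.2,0,0,0],
    [0,0,0.1,0,0,0],
    [0,0,0.1,0,0,0],
    [0,0,0.1,0,0,0],
    [0,0,0,0,0,0],
    [0,0,0,0,0,0],
    [0,0,0,0,0,0],
  ],
)

```text
time: 12.18
position: [0.5555, -0.2124, 0.0676]
ee_rot: [-3.142, 0.0, 2.839]
wrist_force: [0.3, 0.3, 0.4]
gripper_width: 0.005
grasp_force: 0.0
```

Call:
servo_tool(
  steps=[
    [0,-0.3,0,0,0,0],
    [0,-0.3,0,0,0,0],
    [0,-0.3,0,0,0,0],
    [0,-0.3,0,0,0,0],
    [0,-0.3,0,0,0,0],
    [0,-0.3,0,0,0,0],
    [0,-0.3,0,0,0,0],
    [0,-0.3,0,0,0,0],
    [0,-0.3,0,0,0,0],
    [0,-0.3,0,0,0,0],
    [0,-0.2,0,0,0,0],
    [0,0,0,0,0,0],
    [0,0,0,0,0,0],
    [0,0,0,0,0,0],
  ],
)

```text
time: 13.35
position: [0.5457, -0.2436, 0.0683]
ee_rot: [-3.141, 0.0, 2.838]
wrist_force: [-2.0, 0.9, 5.7]
gripper_width: 0.003
grasp_force: 2.9
```

```bash
python3 ang.py w5
```

```text
[ 0.5457 -0.2435  0.0682]
170 WWWWWWWWWWWWWWWWWWWWWWWWWWWBBBBBBBBBBBBBBBBBBBBBBBBBBBBBWWWWWWWWWWWWWWWWWWWWWWWBBBBBBBBBBBBBBBBBBBBBBBBBBB....................WWWW
185 WWWWWWWWWWWW..WWWWWW..WWWWWBBBBBBBBBBBBBBBBBBBBBBBBBBBBBWWWWWWWWWWWWWWWWWWWWWWWBBBBBBBBBBBBBBBBBBBBBBBBBB...........W..W....WWWWWW
200 WWWWWWWWWWWWWWWWWWWWWWWWWWWBBBBBBBBBBBBBBBBBBBBBBBBBBBBBWWWWWWWWWWWWWWWWWWWWWW.BBBBBBBBBBBBBBBBBBBBBBBBB.WWWWWWWWWWWWWWWWWWWWWWWWW
215 WWWWWWWWWWWWWWWWWWWWWWWWWWWWBBBBBBBBBBBBBBBBBBBBBBBBBBBBWWWWWWWWWWWWWWWWWWWWWWBBBBBBBBBBBBBBBBBBBBBBBBBBWWWWWWWWWWWWWWWWWWWWWWWWWW
```

Call:
servo_tool(
  steps=[
    [0,0,-0.5,0,0,0],
    [0,0,-2.0,0,0,0],
    [0,0,-2.0,0,0,0],
    [0,0,-2.0,0,0,0],
    [0,0,-1.5,0,0,0],
    [0,0,0,0,0,0],
    [0,0,0,0,0,0],
    [0,0,0,0,0,0],
    [0,0,0,0,0,0],
    [0,0,0,0,0,0],
  ],
  gripper=1,
)

```text
time: 14.23
position: [0.5452, -0.2426, 0.1463]
ee_rot: [3.141, -0.003, 2.839]
wrist_force: [0.3, 0.0, -0.7]
gripper_width: 0.674
grasp_force: 0.0
```

```bash
cat > fit.py <<'E'
from h import *
import sys
from scipy.optimize import least_squares
# fit can pose (x,y,axis angle, stripe elevation) from edges in wrist picture, known height zc
def obs(a,rows):
    h=cv2.cvtColor(a,cv2.COLOR_RGB2HSV).astype(int)
    b=(h[...,0]>100)&(h[...,0]<125)&(h[...,1]>140)&(h[...,2]>50)
    n,L,st,ce=cv2.connectedComponentsWithStats(b.astype(np.uint8),connectivity=8)
    cand=[i for i in range(1,n) if st[i,4]>400]
    return b,L,st,cand
def run(name,zc,c0,ang0):
    a,k=snap("wrist",name); b,*_=obs(a,None); print("tcp",np.round(env.get_state()["position"],4))
    o=-k[2].T@k[3]
    def frame(an): ax=np.array([np.cos(an),np.sin(an),0]); return ax,np.array([-ax[1],ax[0],0]),np.array([0,0,1.])
    c=np.array([*c0,zc]); an=np.radians(ang0)
    # sample rows from projected axis
    ax,n,z=frame(an); pa=w2px(k,np.array([c-.04*ax,c+.04*ax])); r0,r1=sorted(pa[:,1]); cc=pa[:,0].mean()
    data=[]
    for r in np.linspace(max(r0,3)+4,min(r1-4,380),25).astype(int):
        xs=np.nonzero(b[r])[0]; xs=xs[abs(xs-cc)<75]
        if len(xs)<10: continue
        g=np.diff(xs); j=[i for i in range(len(g)) if g[i]>4]
        if len(j)!=1: continue
        data.append((r,xs[0]-.5,xs[j[0]]+.5,xs[j[0]+1]-.5,xs[-1]+.5))
    data=np.array(data,float); print(len(data),data[::6].tolist())
    ls=np.linspace(-.055,.055,23)
    def curve(p,e): # line at elevation offset e along the can -> column at rows
        ax,n,z=frame(p[2]); cx=np.array([0,0,zc])+np.array([p[0]*n[0]+c[0],p[0]*n[1]+c[1],0])
        if e is None: pass
        N=np.cos(e)*n+np.sin(e)*z; uv=w2px(k,cx+.025*N+ls[:,None]*ax); i=np.argsort(uv[:,1]); return np.interp(data[:,0],uv[i,1],uv[i,0])
    def sil(p,sgn):
        ax,n,z=frame(p[2]); cx=np.array([p[0]*n[0]+c[0],p[0]*n[1]+c[1],zc]); d=o-cx; dn,dz=d@n,d@z; f=np.arctan2(dz,dn); w=np.arccos(.025/np.hypot(dn,dz))
        return curve(p,f+sgn*w)
    def res(p):
        s=[sil(p,1),sil(p,-1)]; s=[np.minimum(*s),np.maximum(*s)]
        e=[curve(p,p[3]-.24),curve(p,p[3]+.24)]; e=[np.minimum(*e),np.maximum(*e)]
        return np.r_[s[0]-data[:,1],s[1]-data[:,4],e[0]-data[:,2],e[1]-data[:,3]]
    q=least_squares(res,[0,0,an,np.pi/2],loss="soft_l1"); p=q.x; ax,n,z=frame(p[2])
    R=res(p).reshape(4,-1); print("rms",np.sqrt((R**2).mean(1)).round(2),"mean",R.mean(1).round(2))
    print("axis line pt",np.round(c[:2]+p[0]*n[:2],4),"axis deg",np.degrees(p[2]).round(2),"stripe elev",np.degrees(p[3]).round(2))
    # ends: along stripe (top line) white extents
    cc=np.array([*(c[:2]+p[0]*n[:2]),zc]); l=np.linspace(-.08,.08,321)
    uv=np.round(w2px(k,cc+l[:,None]*ax+.025*z+0*n)).astype(int); 
    off=[]
    for s in (-.8,.8):
        e=p[3]+s; u=np.round(w2px(k,cc+l[:,None]*ax+.025*(np.cos(e)*n+np.sin(e)*z))).astype(int)
        ok=(u[:,0]>=0)&(u[:,0]<512)&(u[:,1]>=0)&(u[:,1]<384); m=np.array([b[v[1],v[0]] if f else False for v,f in zip(u,ok)]); print("blue along axis",l[m].min().round(4),l[m].max().round(4))
    return a,k
if __name__=="__main__":
    run(sys.argv[1],*[float(sys.argv[2]),(float(sys.argv[3]),float(sys.argv[4])),float(sys.argv[5])])
E
python3 fit.py w6 .029 .547 -.239 -17.5
```

```text
tcp [ 0.5454 -0.2426  0.1465]
25 [[147.0, 234.5, 255.5, 271.5, 291.5], [166.0, 234.5, 255.5, 271.5, 290.5], [185.0, 234.5, 255.5, 271.5, 289.5], [205.0, 234.5, 255.5, 270.5, 288.5], [224.0, 235.5, 254.5, 270.5, 288.5]]
rms [0.49 0.5  0.7  0.7 ] mean [-0.39  0.41  0.63 -0.64]
axis line pt [ 0.5472 -0.2384] axis deg -17.88 stripe elev 89.19
blue along axis -0.0445 0.0455
blue along axis -0.044 0.0455
```

Call:
servo_tool(
  steps=[
    [-0.1,0.45,0,0,0,0.01],
    [0,0,0,0,0,0],
    [0,0,2,0,0,0],
    [0,0,2,0,0,0],
    [0,0,2,0,0,0],
    [0,0,2,0,0,0],
    [0,0,2,0,0,0],
    [0,0,1.2,0,0,0],
    [0,0,0.7,0,0,0],
    [0,0,0,0,0,0],
    [0,0,0,0,0,0],
    [0,0,0,0,0,0],
    [0,0,0,0,0,0],
  ],
  gripper=1,
)

```text
time: 15.37
position: [0.5491, -0.2393, 0.0299]
ee_rot: [-3.141, 0.002, 2.829]
wrist_force: [-0.1, -1.2, 0.8]
gripper_width: 0.997
grasp_force: 0.0
```

```bash
python3 fit.py w7 .029 .547 -.239 -17.9
```

```text
tcp [ 0.549  -0.2392  0.0298]
24 [[179.0, 207.5, 238.5, 273.5, 307.5], [210.0, 209.5, 243.5, 272.5, 305.5], [241.0, 211.5, 244.5, 272.5, 303.5], [272.0, 212.5, 244.5, 271.5, 302.5]]
rms [0.34 0.35 1.5  1.01] mean [-0.17  0.18  1.11 -0.96]
axis line pt [ 0.5472 -0.2383] axis deg -17.73 stripe elev 89.09
blue along axis -0.051 0.0465
blue along axis -0.045 0.0455
```

Call:
servo_tool(
  steps=[
    [0,0,0.2,0,0,0],
    [0,0,0,0,0,0],
    [0,0,0,0,0,0],
    [0,0,0,0,0,0],
    [0,0,0,0,0,0],
    [0,0,0,0,0,0],
    [0,0,0,0,0,0],
    [0,0,0,0,0,0],
    [0,0,0,0,0,0],
    [0,0,0,0,0,0],
  ],
  gripper=-1,
  grip_force=20,
)

```text
time: 16.25
position: [0.5482, -0.2388, 0.0266]
ee_rot: [3.142, -0.0, 2.829]
wrist_force: [-0.7, 0.8, 0.4]
gripper_width: 0.534
grasp_force: 20.0
```

```bash
python3 fit.py w8 .029 .547 -.239 -17.9; python3 -c "
from cell import env;print(env.get_state())"
```

```text
tcp [ 0.5483 -0.2388  0.0266]
23 [[183.0, 206.5, 237.5, 272.5, 307.5], [214.0, 207.5, 242.5, 272.5, 305.5], [245.0, 208.5, 243.5, 271.5, 304.5], [276.0, 211.5, 243.5, 271.5, 302.5]]
rms [0.49 0.47 1.57 1.07] mean [ 0.02 -0.01  1.2  -1.03]
axis line pt [ 0.5472 -0.2385] axis deg -17.82 stripe elev 89.17
blue along axis -0.0455 0.0455
blue along axis -0.0455 0.0465
{'time': 16.3, 'q': array([ 0.38033581,  0.79329569, -0.00988155,  1.76315205,  0.01272089,
        0.58523398,  1.62091395]), 'qvel': array([ 0.00072847, -0.00097458,  0.00048649,  0.00103649, -0.0002105 ,
        0.00042886, -0.0002329 ]), 'joint_torque': array([ 8.64900649e-02, -4.63855183e+01,  4.52254694e-01, -1.02050212e+01,
        4.24051657e-02,  8.08489532e-02, -2.20213687e-04]), 'position': array([ 0.54825501, -0.23883132,  0.02662578]), 'ee_rot': array([ 3.14157562e+00, -2.64098865e-05,  2.82891078e+00]), 'wrist_force': array([0.02966132, 0.16578164, 0.30628582]), 'ft_torque': array([ 0.02120224, -0.01843006, -0.04880654]), 'grasp_force': 19.999167323112488, 'gripper_width': 0.532556498309642}
```

Call:
servo_tool(
  steps=[
    [0,0,-0.5,0,0,0],
    [0,0,-2,0,0,0],
    [0,0,-3,0,0,0],
    [0,0,-3,0,0,0],
    [0,0,-3,0,0,0],
    [0,0,-2.5,0,0,0],
    [1.04,3.2,0,0,0,0],
    [1.04,3.2,0,0,0,0],
    [1.04,3.2,0,0,0,0],
    [1.04,3.2,0,0,0,0],
    [1.04,3.2,0,0,0,0],
    [1.04,3.2,0,0,0,0],
    [1.04,3.2,0,0,0,0],
    [1.04,3.2,0,0,0,0],
    [1.04,3.2,0,0,0,0],
    [1.04,3.2,0,0,0,0],
    [1.04,3.2,0,0,0,0],
    [1.04,3.2,0,0,0,0],
    [1.04,3.2,0,0,0,0],
    [1.04,3.2,0,0,0,0],
  ],
)

```text
time: 17.97
position: [0.5467, 0.2335, 0.1665]
ee_rot: [-3.141, -0.001, 2.829]
wrist_force: [1.4, 0.3, -2.8]
gripper_width: 0.529
grasp_force: 20.0
```

Call:
servo_tool(
  steps=[
    [0,0,0,0,0,-0.107],
    [0,0,0,0,0,-0.107],
    [0,0,0,0,0,-0.107],
    [0,0,0,0,0,0],
    [0,0,0,0,0,0],
    [0,0,0,0,0,0],
  ],
)

```text
time: 18.47
position: [0.5473, 0.2318, 0.1665]
ee_rot: [-3.141, -0.001, -3.136]
wrist_force: [0.3, -0.2, -1.6]
gripper_width: 0.53
grasp_force: 20.0
```

```bash
python3 - <<'E'
from h import *
import time
a,k=snap("wrist","w9"); print(env.get_state()["position"],env.get_state()["ee_rot"],env.get_state()["gripper_width"])
E
```

```text
[0.54739002 0.23184807 0.16658122] [-3.14129000e+00 -4.13232376e-04 -3.13571027e+00] 0.5332972721028998
```

View pics/w9.png

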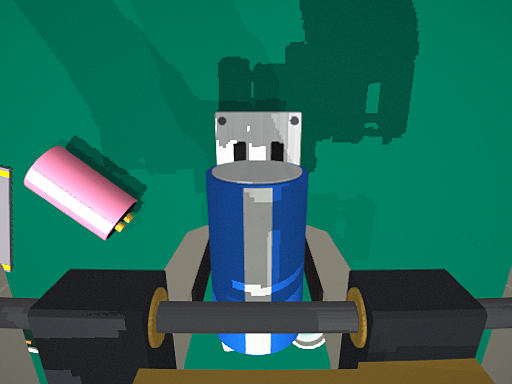

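```bash
python3 - <<'E'
from h import *
a=cv2.imread("pics/w9.png"); k=cam("wrist"); g=a.astype(int)
r=lambda u:[int(x) for x in (np.nonzero(g[95:130,u].min(1)>120)[0]+95)[:1]]
print("near edge rows",[(u,r(u)) for u in (222,235,258,280,295)])
for v in (122,132,145,155):
    w=np.nonzero(g[v,200:320].min(1)>100)[0]+200; b=np.nonzero(g[v,215:300].max(1)<60)[0]+215
    print(v,"white",w.min(),w.max(),"black",b.tolist())
for u in (237,240,243,272,276,280): 
    b=np.nonzero(g[125:165,u].max(1)<60)[0]+125; print(u,b[:1],b[-1:])
E=[(u,r(u)[0]-.5) for u in (230,245,258,270,288)]
P=px2w(k,E,.010); print(P.round(4)); print("edge dir",np.degrees(np.arctan2(P[-1,1]-P[0,1],P[-1,0]-P[0,0])))
E
python3 fit.py w10 .169 .5465 .2318 0.5
```

```text
near edge rows [(222, [112]), (235, [112]), (258, [112]), (280, [112]), (295, [112])]
122 white 215 301 black [219, 220, 221, 222, 224]
132 white 215 300 black []
145 white 216 300 black [234, 235, 236, 237, 238, 239, 240, 241, 242, 243, 244, 245, 271, 272, 273, 274, 275, 276, 277, 278, 279, 280, 281, 282]
155 white 216 300 black [234, 235, 236, 237, 238, 239, 240, 241, 242, 243, 244, 245, 271, 272, 273, 274, 275, 276, 277, 278, 279, 280, 281, 282]
237 [143] [160]
240 [142] [159]
243 [142] [159]
272 [142] [159]
276 [142] [160]
280 [144] [160]
[[0.484  0.2054 0.01  ]
 [0.4839 0.2198 0.01  ]
 [0.4839 0.2323 0.01  ]
 [0.4838 0.2438 0.01  ]
 [0.4837 0.2611 0.01  ]]
edge dir 90.29709527175348
tcp [0.5474 0.232  0.1666]
23 [[183.0, 206.5, 236.5, 274.5, 307.5], [214.0, 207.5, 242.5, 272.5, 305.5], [246.0, 208.5, 243.5, 271.5, 304.5], [277.0, 211.5, 243.5, 271.5, 302.5]]
rms [0.46 0.45 1.74 1.23] mean [ 0.    0.01  1.28 -1.14]
axis line pt [0.5465 0.2317] axis deg 0.46 stripe elev 89.12
blue along axis -0.0455 0.0455
blue along axis -0.046 0.0455
```

Call:
servo_tool(
  steps=[
    [-0.05,0.05,1,0,0,0],
    [0,0,2,0,0,0],
    [0,0,2,0,0,0],
    [0,0,2,0,0,0],
    [0,0,2,0,0,0],
    [0,0,1.5,0,0,0],
    [0,0,0.7,0,0,0],
    [0,0,0,0,0,0],
    [0,0,0,0,0,0],
    [0,0,0,0,0,0],
    [0,0,0,0,0,0],
  ],
)

```text
time: 19.48
position: [0.5489, 0.2331, 0.0558]
ee_rot: [3.141, 0.002, -3.134]
wrist_force: [0.3, 0.4, -3.5]
gripper_width: 0.531
grasp_force: 20.0
```

```bash
python3 fit.py w11 .057 .5469 .232 0.5; python3 - <<'E'
from h import *
a=cv2.imread("pics/w11.png"); k=cam("wrist"); g=a.astype(int); print(env.get_state()["position"])
print("white cols")
for v in range(30,130,12):
    w=np.nonzero(g[v,150:370].min(1)>110)[0]+150; b=np.nonzero(g[v,200:320].max(1)<60)[0]+200; print(v,w[[0,-1]] if len(w) else 0,b[[0,-1]] if len(b) else 0, len(b))
E
```

```text
tcp [0.5488 0.233  0.0558]
23 [[180.0, 206.5, 222.5, 290.5, 307.5], [217.0, 208.5, 242.5, 272.5, 305.5], [248.0, 208.5, 243.5, 271.5, 304.5], [279.0, 211.5, 243.5, 271.5, 302.5]]
rms [0.62 0.55 4.47 4.14] mean [ 0.34 -0.31  1.97 -1.93]
axis line pt [0.5469 0.233 ] axis deg 0.58 stripe elev 89.23
blue along axis -0.044 0.0475
blue along axis -0.044 0.048
[0.548809   0.23302541 0.05578105]
white cols
30 0 0 0
42 0 0 0
54 0 0 0
66 0 0 0
78 0 0 0
90 0 0 0
102 0 0 0
114 0 0 0
126 [191 322] 0 0
```

View pics/w11.png

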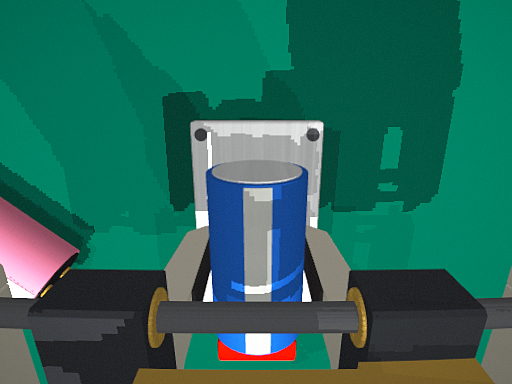

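Call:
servo_tool(
  steps=[
    [0,0,0,0,0,0],
    [0,0,0,0,0,0],
    [0,0,0,0,0,0],
  ],
)

```text
time: 19.78
position: [0.5482, 0.2327, 0.055]
ee_rot: [3.141, 0.001, -3.133]
wrist_force: [-0.4, -0.2, -1.5]
gripper_width: 0.532
grasp_force: 20.0
```

```bash
python3 fit.py w12 .0565 .5469 .232 0.5; python3 - <<'E'
from h import *
a=cv2.imread("pics/w12.png"); k=cam("wrist"); g=a.astype(int); print(env.get_state()["position"])
e=[(u,np.nonzero(g[100:140,u].min(1)>110)[0][0]+99.5) for u in (205,225,258,290,305)]; print(e,px2w(k,e,.010).round(4).tolist())
for v in (128,140):
    w=np.nonzero(g[v,150:370].min(1)>110)[0]+150; print(w[[0,-1]],px2w(k,[(w[0]-.5,v),(w[-1]+.5,v)],.010).round(4).tolist())
E
```

```text
tcp [0.5481 0.2327 0.0549]
22 [[182.0, 206.5, 231.5, 280.5, 307.5], [218.0, 208.5, 242.5, 272.5, 305.5], [249.0, 208.5, 243.5, 271.5, 304.5], [280.0, 211.5, 243.5, 271.5, 302.5]]
rms [0.62 0.49 2.75 2.22] mean [ 0.2  -0.16  1.58 -1.47]
axis line pt [0.5469 0.2326] axis deg 0.54 stripe elev 89.2
blue along axis -0.045 0.0465
blue along axis -0.0445 0.0465
[0.5481244  0.2327156  0.05491612]
[(205, np.float64(121.5)), (225, np.float64(121.5)), (258, np.float64(121.5)), (290, np.float64(121.5)), (305, np.float64(121.5))] [[0.4836, 0.1999, 0.01], [0.4835, 0.2124, 0.01], [0.4834, 0.2328, 0.01], [0.4832, 0.2526, 0.01], [0.4831, 0.2619, 0.01]]
[191 323] [[0.4876, 0.1907, 0.01], [0.487, 0.2737, 0.01]]
[192 322] [[0.4951, 0.1909, 0.01], [0.4945, 0.2736, 0.01]]
```

Call:
servo_tool(
  steps=[
    [0.06,-0.03,0.5,0,0,0],
    [0,0,0.4,0,0,0],
    [0,0,0.2,0,0,0],
    [0,0,0.1,0,0,0],
    [0,0,0.1,0,0,0],
    [0,0,0,0,0,0],
    [0,0,0,0,0,0],
    [0,0,0,0,0,0],
    [0,0,0,0,0,0],
  ],
)

```text
time: 20.58
position: [0.5475, 0.2324, 0.0418]
ee_rot: [3.141, 0.0, -3.133]
wrist_force: [0.3, -0.7, -3.3]
gripper_width: 0.529
grasp_force: 20.0
```

Call:
servo_tool(
  steps=[
    [0,0,0.1,0,0,0],
    [0,0,0.05,0,0,0],
    [0,0,0,0,0,0],
    [0,0,0,0,0,0],
    [0,0,0,0,0,0],
  ],
)

```text
time: 21.0
position: [0.5474, 0.2324, 0.0402]
ee_rot: [3.142, -0.0, -3.133]
wrist_force: [0.1, 0.2, -2.4]
gripper_width: 0.534
grasp_force: 20.0
```

Call:
servo_tool(
  steps=[
    [0,0,0.05,0,0,0],
    [0,0,0.05,0,0,0],
    [0,0,0,0,0,0],
    [0,0,0,0,0,0],
    [0,0,0,0,0,0],
  ],
)

```text
time: 21.42
position: [0.5476, 0.2328, 0.0397]
ee_rot: [3.141, 0.001, -3.133]
wrist_force: [-0.3, 0.7, 2.9]
gripper_width: 0.532
grasp_force: 20.0
```

Call:
servo_tool(
  steps=[
    [0,0,0,0,0,0],
    [0,0,0,0,0,0],
    [0,0,0,0,0,0],
    [0,0,0,0,0,0],
  ],
  gripper=0.2,
)

```text
time: 21.75
position: [0.5475, 0.2321, 0.0389]
ee_rot: [-3.141, -0.0, -3.134]
wrist_force: [0.4, 0.1, -0.2]
gripper_width: 0.6
grasp_force: 0.0
```

Call:
servo_tool(
  steps=[
    [0,0,0,0,0,0],
    [0,0,0,0,0,0],
    [0,0,0,0,0,0],
    [0,0,0,0,0,0],
    [0,0,0,0,0,0],
    [0,0,0,0,0,0],
  ],
  gripper=0.9,
)

```text
time: 22.25
position: [0.5475, 0.2324, 0.0391]
ee_rot: [-3.142, 0.0, -3.133]
wrist_force: [0.0, 0.7, 0.1]
gripper_width: 0.934
grasp_force: 0.0
```

Call:
servo_tool(
  steps=[
    [0,0,-0.5,0,0,0],
    [0,0,-1,0,0,0],
    [0,0,-1.5,0,0,0],
    [0,0,-2,0,0,0],
    [0,0,-2,0,0,0],
    [0,0,-2,0,0,0],
    [0,0,-1,0,0,0],
    [0,0,0,0,0,0],
    [0,0,0,0,0,0],
    [0,0,0,0,0,0],
    [0,0,0,0,0,0],
  ],
)

```text
time: 23.17
position: [0.5466, 0.232, 0.1378]
ee_rot: [-3.14, -0.003, -3.133]
wrist_force: [0.2, -0.1, -0.3]
gripper_width: 0.952
grasp_force: 0.0
```

```bash
python3 fit.py w13 .042 .547 .232 0.5; python3 - <<'E'
from h import *
a=cv2.imread("pics/w13.png"); k=cam("wrist"); g=a.astype(int)
e=[(u,np.nonzero(g[80:160,u].min(1)>110)[0][0]+79.5) for u in (235,258,280)]; print(e,px2w(k,e,.010).round(4).tolist())
E
```

```text
tcp [0.5467 0.232  0.1378]
25 [[151.0, 227.5, 250.5, 267.5, 289.5], [172.0, 228.5, 250.5, 267.5, 288.5], [193.0, 228.5, 250.5, 267.5, 287.5], [213.0, 229.5, 250.5, 267.5, 287.5], [234.0, 229.5, 250.5, 266.5, 286.5]]
rms [0.66 0.69 0.82 0.74] mean [-0.6   0.62  0.73 -0.7 ]
axis line pt [0.547  0.2328] axis deg 0.51 stripe elev 88.85
blue along axis -0.045 0.045
blue along axis -0.045 0.0445
[(235, np.float64(114.5)), (258, np.float64(114.5)), (280, np.float64(115.5))] [[0.4837, 0.2121, 0.01], [0.4836, 0.2322, 0.01], [0.4843, 0.2514, 0.01]]
```

View pics/w13.png

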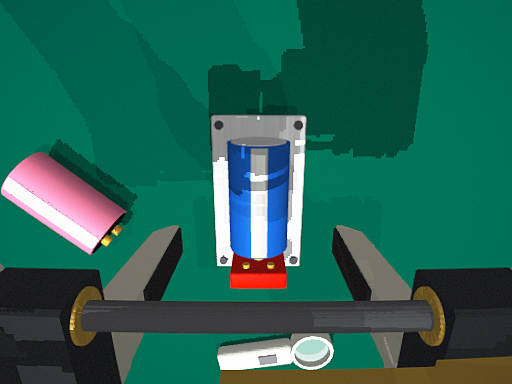

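The can lies in the groove at (258,197), stripe up (fitted elevation 89°), centred to within about 0.5 mm. Its terminal end points at the red block (258,270), and the loupe is undisturbed.

```bash
python3 -c "
from cell import env;print(env.sign_off())"
```

```text
the job is handed in; nothing more can be done
None
```

I rolled the small blue capacitor along the pad until its stripe faced up and laid it in the cradle groove, centred within about 0.5 mm, stripe within about 1° of straight up and terminals facing the red block, then handed the job in at about 23 s; no verdict came back.

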